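# Refit the gas stove's control knob and hold it pressed in

## Task

The preserving stove has lost its black control knob, which stands on the table. Lift the stove's green hinged guard gently all the way back onto its stop and leave it there, then pick up the knob, turn it so that its keyed bore matches the D-shaped spindle, push it fully home and press it in against the spindle's spring, all without disturbing the jars and other things about. Finish while still holding the knob fully pressed in, as one holds it to light the burner: do not let go.

Things in the scene. Friction and masses are not known exactly. Their poses are not given: they have to be found in the camera images.
- cooker: Low fixed gas stove; place and yaw vary. Origin on the table below the spindle axis; x to the stove's rear (away from robot at yaw 0), y its left, z up. Dark front deck: x -75 to 75 mm, y +-130 mm, top 45 mm above the table, spindle at its centre. White body behind it: x 77 to 307 mm, 95 mm high, burner and pan supports to 122 mm.
- guard (a joint): Angle (rad) of the green sheet guard hinged at the white body's front top edge. 0 = shut, level over the deck; 1.85 = open on its stop (hard limit), leaning 16 degrees past upright. Starts at 0 to 0.5. Stiff hinge (0.3 N m): stays where left. Sheet 235 mm wide (stove y), 5 mm thick, reaching 120 mm from the hinge; 0.25 kg.
- guard_hinge (a point): Middle of the guard's hinge axis (stove y), 75 mm behind the spindle axis, 100 mm above the table; axes as the stove's.
- guard_bar (a point): Middle of the guard's steel bar handle: round, 12 mm thick, parallel to the hinge and 165 mm from it in the sheet's plane; 102 mm clear between its two arms, 39 mm between bar and sheet edge: can be pinched from above and turns between the fingers. At angle g it is 165*cos(g) mm ahead of the hinge (stove -x) and 165*sin(g) mm above it.
- spindle_seat (a point): Centre of the top of the spindle's brass collar (24 mm wide), the knob's seat, 57 mm above the table. z up along the axis, x square out of the shaft's flat. Steel D-shaft rises 16 mm from it: 14 mm across, flat 3.5 mm from the axis on +x, top bevelled 1.5 mm, red mark on top towards the flat. Yaw up to 0.6 rad off the stove's; stiff to turn (0.2 N m). Under the guard.
- spindle (a joint): How far the spindle is pressed down (m): 0 = free, 0.006 = fully in, hard stop. Return spring: 5 N to start, 11 N fully in.
- knob: Loose black knob, about 60 g, upright on the table, bore down. Origin: centre of its underside; z up, x to its pointer (white line). Skirt 49 mm wide, 23 mm high; on it a grip ridge 46 mm along x, 14 mm along y, 23 to 43 mm high. D-bore 15.6 mm wide, 18 mm deep, flat 4.3 mm from the axis on +x: fits only with its x along the seat's x (within 0.1 rad); home when the underside is on the collar.
- knob_pointer (a point): Point on the top of the knob's ridge, 20 mm from the axis on the pointer (+x) side, 43 mm above the underside.
- cabbage_jar: Bystander: preserving jar of purple cabbage, 84 mm across, 125 mm high; origin under its centre.
- carrot_jar: Bystander: preserving jar of peas and carrots, 84 mm across, 125 mm high; origin under its centre.
- spice_jar: Bystander: small red spice jar, 52 mm across, 85 mm high; origin under its centre.
- onion: Bystander: onion, 74 mm across, 75 mm high; origin under its centre.
- squash: Bystander: pale butternut squash standing up, 92 mm across, 135 mm high; origin under its centre.
- oil_bottle: Bystander: green bottle, 64 mm across, 220 mm high; origin under its centre.
- jar_lid: Bystander: red jar lid lying flat, 72 mm across, 14 mm high; origin under its centre.
There are look-alikes about, which are no part of the job. Of the things that look like the knob, take the one that is farthest from the robot's base at the start.

How it is judged:
On the way:
1. the guard is lifted back onto its stop (value of joint guard above 1.77 rad and velocity of joint guard below 0.2 rad/s), for 0.2 s.
At the end, for the whole second after the job is handed in: Guard open at its stop (above 1.75 rad); knob home on the spindle (within 3 mm of collar and axis, tilt under 0.1 rad, pointer on the flat's side); spindle pressed in by more than 4 of its 6 mm, with the fingers still on the knob (over 3 N) (value of joint guard above 1.75 rad and z of knob in the frame of spindle_seat below 0.003 m and horizontal distance between knob and spindle_seat below 0.003 m and angle between knob's own z axis and vertical below 0.1 rad and x of knob_pointer in the frame of spindle_seat above 0.016 m and value of joint spindle above 0.004 m and contact force between knob and the fingers above 3 N); the arm keeps its last pose, push and grip.
It fails at once if the guard slams onto its stop (over 1.0 rad/s in its last 0.15 rad) (value of joint guard above 1.7 rad and velocity of joint guard above 1 rad/s).
It fails at once if a bystander is disturbed (shifted by more than 30 mm) (distance of any of cabbage_jar, carrot_jar, spice_jar, onion, squash, oil_bottle, jar_lid from where it was at the start of the episode above 0.03 m).
It fails at once if a bystander is tipped (angle between any of cabbage_jar, carrot_jar, spice_jar, onion, squash, oil_bottle's own z axis and vertical above 0.4 rad).
It also fails if it takes over 67 s, if anything falls off the work surface, if the arm or the gripper's body presses on something with over 40 N, if the wrist force passes 120 N, or if a joint passes its speed limit or range.

## Robot

A 6-joint arm with a two-finger parallel gripper is mounted at the origin on the work surface. World frame = base frame: x ahead of the robot, y to its left, z up, the work surface at z = 0. Lengths are in m, angles in rad, forces in N, time in s.
With the tool pointing down it reaches from about 0.25 to 0.775 m from the base axis. Payload 4 kg.
Tool frame: the origin (TCP) lies between the finger pads; the fingertips stand 8 mm ahead of it and the grasp point (between the pads) lies 11 mm behind it; z points along the fingers, x is the direction in which the jaws open and shut, and the axes are right-handed (so a half turn about z gives the same grasp; the last joint's range is limited). The gripper opens to 94 mm and grips with 3 to 60 N. Pads are 16 mm wide; open, the fingers measure 119 mm over their backs; the gripper's body (75 mm by 177 mm) begins 78 mm behind the grasp point.
Start: joints at [-1.334, 0.087, 1.371, -0, 1.684, -0.103], TCP at [0.183, -0.519, 0.178] pointing down, gripper open.
Joint ranges: [-3.1, 3.1], [-0.76, 2.03], [0.27, 2.55], [-1.08, 4.22], [0.17, 2.65], [-2.57, 2.57]. Speed limits (rad/s): [2.79, 2.79, 3.14, 3.14, 3.14, 3.14].

## Interface

Orientations are given as a rotation vector (axis times angle).
In Python, from cell import sense, camera, hand_in gives the robot as it stands.
- The arm moves only by the shell command python3 -m crank 'ROWS' [OPENING] [FORCE]. ROWS is JSON, one flat list of numbers, 6 for each row, row after row: the shift along the tool's x, y, z in units of 40 mm (1.0 is 40 mm), then the turn, a rotation vector about the tool's x, y, z in units of 5 degrees (1.0 is 5 degrees). In form: [x, y, z, rx, ry, rz, x, y, z, rx, ry, rz, ...]. A call has 1 to 10 rows; each row shifts and turns the commanded pose from where the row before left it, along the tool's axes as they then stand; what a row does not reach is not made up. A row lasts 1/10 s, in which the tool goes at most 50 mm and 8.59 degrees, less where a joint would pass 70% of its speed; a pose out of reach is approached as far as the arm can. A call is refused whole if a number of a shift passes 1 or a number of a turn 1, either way. A call with a gripper value outside its range is refused whole. OPENING is the gripper command: -1 is fully open, 1 is shut, values between are in proportion, set as the call begins (- or left out, the last holds). The fingers move at their own pace and stop on an object; FORCE is the grip in N (left out, the last holds). Time passes only in rows, so rows that do not move let the fingers close. It gives the time, the measured TCP pose, the force and the opening at its end, in the units of the state.
- sense(): the state, without advancing time (a new reading comes with each control period).
- camera(name): name is "scene" or "top" or "wrist"; returns a dict with "frame" (384x512x3 uint8, red, green, blue), "vertical_fov" (degrees; the focal length in pixels is half the picture's height over the tangent of half this angle, whatever the lens; pixels are square), "cx", "cy" (the principal point, pixels), "R" (3x3) and "t" (3): a world point X has camera coordinates R X + t; the wrist camera has in their place "hand_eye" (4x4, takes a point from camera to tool coordinates, whose origin is the TCP and whose axes are the tool frame's). Camera axes: x right, y down, z forward; pixel columns grow to the right and rows downward; lengths in m; the calibration is good to about 2 mm. A picture is of the moment at which its call begins: read the wrist's pose just before it. There is no depth.
- hand_in(): hands the job in, once; it reports no verdict.
The state is a dict: "time": time; "joints": joint angles; "joint_velocities": joint speeds; "tau": joint torques, N m; "ee_pos": TCP position; "tool_rot": TCP orientation; "wrist_force": force on the tool from outside, world axes, zero at the start; "ft_torque": the same for the moment, N m; "gripper_width": finger opening in m.
Only numpy, scipy, OpenCV 4.12 (cv2) and the standard library are available. Lean on these libraries where they do the work, as an engineer would, in place of code of your own. Each camera call takes 0.05 s, during which the arm holds its last target. There are 200 camera calls.

## Working session

There is one attempt and no reset: what is moved stays moved. The work goes in short steps, Python scripts to look and compute and a shell command to move; the robot and the scene stay as the last step left them, time stands still between calls to the robot, and variables do not carry over. Pictures are saved under pics/ and viewed, about 8 in all and at most 12, crops included, and the job is handed in when it is done.

```bash
ls; mkdir -p pics
cat > h.py <<'E'
import numpy as np, cv2, pickle
from cell import sense, camera
from scipy.spatial.transform import Rotation as R
def snap(n,f):
    s=sense(); c=camera(n); c['s']=s; pickle.dump(c,open(f'pics/{f}.pkl','wb'))
    cv2.imwrite(f'pics/{f}.png',c['frame'][:,:,::-1]); return c
def load(f): return pickle.load(open(f'pics/{f}.pkl','rb'))
def ext(c):
    if 'hand_eye' in c:
        H=np.array(c['hand_eye']); s=c['s']; T=np.eye(4); T[:3,:3]=R.from_rotvec(s['tool_rot']).as_matrix(); T[:3,3]=s['ee_pos']
        W=np.linalg.inv(T@H); return W[:3,:3],W[:3,3]
    return np.array(c['R']),np.array(c['t'])
def foc(c): return 192/np.tan(np.radians(c['vertical_fov'])/2)
def px2w(c,u,v,z):
    r,t=ext(c); f=foc(c); d=r.T@np.array([(u-c['cx'])/f,(v-c['cy'])/f,1]); o=-r.T@t
    return o+d*(z-o[2])/d[2]
def w2px(c,X):
    r,t=ext(c); p=r@np.array(X)+t; f=foc(c); return np.array([p[0]/p[2]*f+c['cx'],p[1]/p[2]*f+c['cy']])
def crop(f,x0,y0,x1,y1,k,out):
    im=cv2.imread(f'pics/{f}.png')[y0:y1,x0:x1]; cv2.imwrite(f'pics/{out}.png',cv2.resize(im,None,fx=k,fy=k,interpolation=cv2.INTER_CUBIC))
def todelta(P):
    s=sense(); return R.from_rotvec(s['tool_rot']).as_matrix().T@(np.array(P)-s['ee_pos'])/0.04
E
python3 - <<'E'
from h import *
a=snap('scene','s0');b=snap('top','t0')
print({k:v for k,v in a.items() if k not in('frame',)});print(b['vertical_fov'],b['cx'],b['cy'],b['R'],b['t'])
cv2.imwrite('pics/both.png',np.vstack([cv2.imread('pics/s0.png'),cv2.imread('pics/t0.png')])[:,:])
im=np.hstack([cv2.imread('pics/s0.png'),cv2.imread('pics/t0.png')])
E
```

```text
pics
{'vertical_fov': 48.83168455858369, 'cx': 257.2880432450798, 'cy': 194.13721396255858, 'R': array([[ 0.60721217,  0.79437944,  0.01595877],
       [ 0.62597933, -0.46592652, -0.62534978],
       [-0.4893294 ,  0.38970986, -0.78018137]]), 't': array([-0.32392809, -0.26849662,  1.6285793 ]), 's': {'time': 0.0, 'joints': array([-1.33410667e+00,  8.79255183e-02,  1.37220835e+00, -2.17374388e-05,
        1.68363045e+00, -1.03087264e-01]), 'joint_velocities': array([ 8.17567961e-04,  1.89462041e-04, -7.21138189e-04,  5.29389171e-04,
       -1.44377322e-05, -1.01004884e-03]), 'tau': array([-7.54360535e-04, -3.40179384e+01, -3.02429330e+01,  7.16617168e-02,
        3.28541617e-02, -1.50255682e-04]), 'ee_pos': array([ 0.18315333, -0.51796342,  0.17634367]), 'tool_rot': array([-2.56388817,  1.81306272,  0.00258892]), 'wrist_force': array([-0.04061987,  0.68006179, -0.19115517]), 'ft_torque': array([-0.00611408, -0.02970614, -0.01694166]), 'gripper_width': 0.09416675431834383}}
43.44913071501716 248.3244134645413 189.53138104514454 [[ 0.01894764 -0.99979063 -0.00772503]
 [-0.98020376 -0.01705231 -0.19725568]
 [ 0.19708265  0.01130963 -0.98032164]] [-0.0176412   0.53890871  1.84208284]
```

View pics/s0.png

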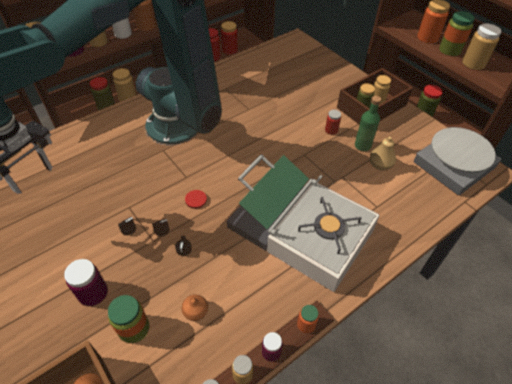

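View pics/t0.png

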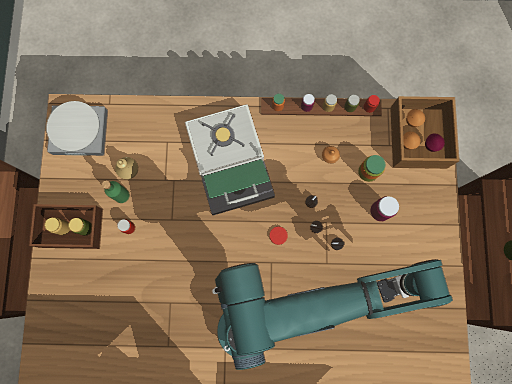

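Knob candidates in the top view are (312,201), (317,227) and (338,243). In the scene view they are (183,246), (160,228) and (127,227). I'll compute which is farthest from the base and check it in a close crop.

Run:
```python
from h import *
c=load('t0')
for p in [(312,201),(317,227),(338,243)]:
    X=px2w(c,*p,0.02);print(p,X,np.hypot(*X[:2]))
s=load('s0')
for p in [(183,246),(160,228),(127,227)]: print(p,px2w(s,*p,0.02))
a=cv2.imread('pics/t0.png')[95:265,175:355]; A=cv2.resize(a,(630,595),interpolation=cv2.INTER_CUBIC)
cv2.imwrite('pics/c1.png',A)
a=cv2.imread('pics/s0.png')[140:290,110:390]; cv2.imwrite('pics/c2.png',cv2.resize(a,None,fx=2.85,fy=2.85,interpolation=cv2.INTER_CUBIC))
```

```text
(312, 201) [ 0.50373352 -0.26185857  0.02      ] 0.5677300159225384
(317, 227) [ 0.400079   -0.28079431  0.02      ] 0.4887828318675056
(338, 243) [ 0.33867219 -0.36227242  0.02      ] 0.49592354053763693
(183, 246) [ 0.50463417 -0.25815786  0.02      ]
(160, 228) [ 0.40652144 -0.28110103  0.02      ]
(127, 227) [ 0.34255838 -0.36047756  0.02      ]
```

View pics/c1.png

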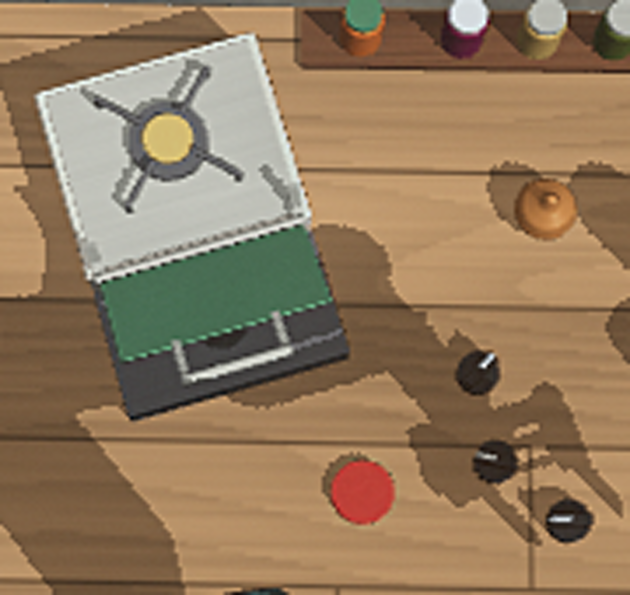

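View pics/c2.png

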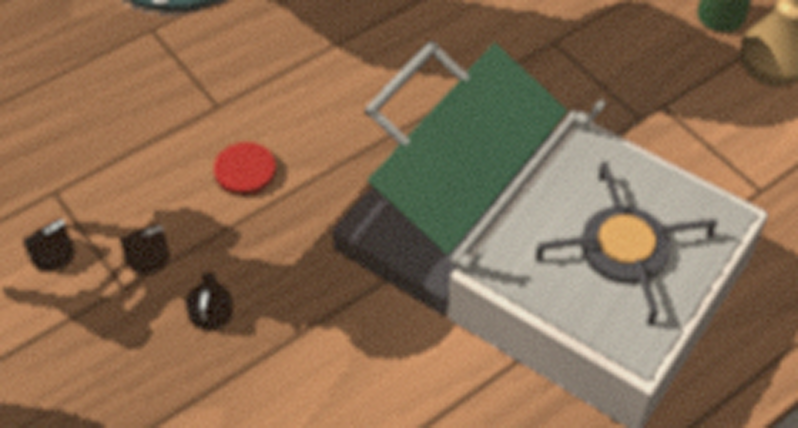

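The farthest candidate is the knob at top px (312,201), about (0.504,-0.26), with its pointer toward the upper right. The crop also shows the stove corners and the guard bar ends at crop px (183,380) and (292,350). Next I'll fit the stove pose and guard angle.

```bash
cat > fit.py <<'E'
from h import *
from scipy.optimize import least_squares
t=load('t0');s=load('s0')
T=lambda u,v:(175+u/3.5,95+v/3.5); S=lambda u,v:(110+u/2.85,140+v/2.85)
obs=[(t,T(38,93),(.307,.13,.095)),(t,T(255,35),(.307,-.13,.095)),(t,T(312,218),(.077,-.13,.095)),(t,T(90,278),(.077,.13,.095)),
(t,T(133,420),(-.075,.13,.045)),(t,T(348,355),(-.075,-.13,.045)),
(s,S(765,213),(.307,.13,.095)),(s,S(645,392),(.307,-.13,.095)),(s,S(452,270),(.077,-.13,.095)),(s,S(578,114),(.077,.13,.095)),(s,S(335,238),(-.075,-.13,.045)),
(t,T(183,380),'L'),(t,T(292,350),'R'),(s,S(368,108),'R'),(s,S(435,45),'L')]
def pt(p,q):
    x,y,th,g=p
    if isinstance(q,str): q=(.075-.165*np.cos(g),.054*(1 if q=='L' else -1),.1+.165*np.sin(g))
    c,n=np.cos(th),np.sin(th); return (x+c*q[0]-n*q[1],y+n*q[0]+c*q[1],q[2])
r=least_squares(lambda p:np.concatenate([w2px(c,pt(p,q))-px for c,px,q in obs]),[.5,0,.2,.3],loss='soft_l1')
print(r.x);print(r.fun.reshape(-1,2).round(1))
x,y,th,g=r.x
print('bar',pt(r.x,(.075-.165*np.cos(g),0,.1+.165*np.sin(g))),'hinge',pt(r.x,(.075,0,.1)))
st=sense(); print(R.from_rotvec(st['tool_rot']).as_matrix())
E
python3 fit.py
```

```text
[0.54860556 0.03304789 0.29915431 0.4618097 ]
[[-0.8 -0.6]
 [ 0.2 -1.4]
 [ 0.2 -0.1]
 [-0.7  0.8]
 [-1.7 -0.5]
 [ 0.6 -0.1]
 [ 0.7 -0.5]
 [ 0.6  0.7]
 [-2.8  0.6]
 [-0.2 -0.5]
 [-3.  -3.7]
 [ 1.  -0.5]
 [-1.8  0. ]
 [ 0.2 -0.4]
 [-2.   0.2]]
bar (np.float64(0.47911929531543207), np.float64(0.011617641485565395), np.float64(0.1735188785752385)) hinge (np.float64(0.6202745103053487), np.float64(0.055151304026060916), 0.1)
[[ 3.33291874e-01 -9.42823585e-01 -4.62647200e-04]
 [-9.42821791e-01 -3.33292146e-01  1.84805081e-03]
 [-1.89658257e-03 -1.79746454e-04 -9.99998185e-01]]
```

```bash
python3 -m crank '[0,0,-1,0,0,-1,0,0,-1,0,0,-1,0,0,-0.5,0,0,-1,0,0,0,0,0,-1,0,0,0,0,0,-1,0,0,0,0,0,-1,0,0,0,0,0,-1,0,0,0,0,0,-1,0,0,0,0,0,-1]' -0.1
python3 -m crank '[0,0,0,0,0,-1,0,0,0,0,0,-1,0,0,0,0,0,-1,0,0,0,0,0,-1,0,0,0,0,0,-1,0,0,0,0,0,-1,0,0,0,0,0,-1,0,0,0,0,0,-1,0,0,0,0,0,-0.5]'
python3 -m crank '[0.6,-0.58,0,0,0,0,0.6,-0.58,0,0,0,0,0.6,-0.58,0,0,0,0,0.6,-0.58,0,0,0,0,0.6,-0.58,0,0,0,0,0.6,-0.58,0,0,0,0,0.6,-0.58,0,0,0,0,0.6,-0.58,0,0,0,0]'
python3 -m crank '[0.6,-0.58,0,0,0,0,0.6,-0.58,0,0,0,0,0.6,-0.58,0,0,0,0,0.6,-0.58,0,0,0,0,0.6,-0.58,0,0,0,0,0.6,-0.58,0,0,0,0,0.6,-0.58,0,0,0,0,0,0,0,0,0,0,0,0,0,0,0,0]'
python3 - <<'E'
from h import *
c=snap('wrist','w1');s=c['s'];print(s['ee_pos'],R.from_rotvec(s['tool_rot']).as_matrix().round(3),s['joints'].round(2),todelta((.479,.0116,.1735)),c['hand_eye'],c['vertical_fov'])
for y in(.054,-.054): print(w2px(c,(.479-y*.295,.0116+y*.955,.1735)))
E
```

```text
time: 1.0
ee_pos: [0.1833, -0.5183, 0.2768]
tool_rot: [-3.064, 0.688, 0.001]
wrist_force: [-0.3, -0.2, 0.5]
gripper_width: 0.052
time: 1.9
ee_pos: [0.1833, -0.5183, 0.2768]
tool_rot: [-3.105, -0.467, 0.0]
wrist_force: [0.5, 0.0, 0.1]
gripper_width: 0.0519
time: 2.7
ee_pos: [0.3131, -0.2836, 0.277]
tool_rot: [-3.107, -0.463, 0.0]
wrist_force: [0.7, 0.9, -0.1]
gripper_width: 0.0517
time: 3.6
ee_pos: [0.4259, -0.0804, 0.277]
tool_rot: [3.107, 0.466, -0.002]
wrist_force: [-0.9, -0.1, 0.2]
gripper_width: 0.0521
[ 0.4258661  -0.08043514  0.27696915] [[ 0.956  0.293 -0.001]
 [ 0.293 -0.956 -0.   ]
 [-0.001 -0.    -1.   ]] [-0.32 -0.17  1.42 -0.    1.89 -0.61] [ 1.95282873 -1.82653383  2.58759043] [[ 9.99999946e-01  8.29579179e-05  3.17753466e-04  2.06261889e-03]
 [-1.61090637e-04  9.67076292e-01  2.54486581e-01 -7.38376528e-02]
 [-2.86180167e-04 -2.54486618e-01  9.67076253e-01 -2.06905386e-01]
 [ 0.00000000e+00  0.00000000e+00  0.00000000e+00  1.00000000e+00]] 70.8026921072754
[325.86250023  66.97153517]
[319.7829658  167.42880816]
```

View pics/w1.png

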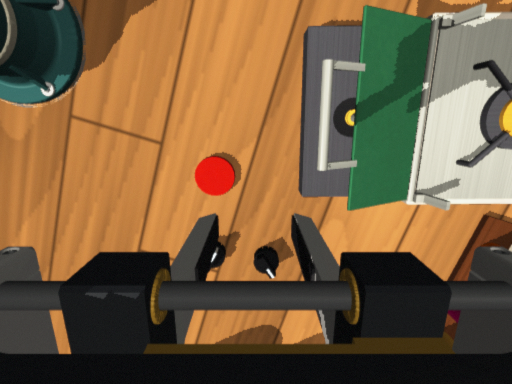

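The bar ends are at wrist px (326,62) and (322,167), which agrees with the fit. The green sheet is right of them. I'll centre over the bar, descend and pinch.

```bash
python3 -m crank '[0.5,-0.46,0,0,0,0,0.5,-0.46,0,0,0,0,0.5,-0.46,0,0,0,0,0.45,-0.45,0,0,0,0,0,0,0,0,0,0,0,0,0,0,0,0]' 0.26
python3 -m crank '[0,0,0.5,0,0,0,0,0,0.5,0,0,0,0,0,0.5,0,0,0,0,0,0.5,0,0,0,0,0,0.5,0,0,0,0,0,0.34,0,0,0,0,0,0,0,0,0,0,0,0,0,0,0]'
python3 -m crank '[0,0,0,0,0,0,0,0,0,0,0,0,0,0,0,0,0,0,0,0,0,0,0,0,0,0,0,0,0,0]' 1 20
python3 -c "
from h import *
print(todelta((.6203,.0552,.1)), sense()['ee_pos'])"
```

```text
time: 4.25
ee_pos: [0.479, 0.0109, 0.2773]
tool_rot: [3.107, 0.462, -0.001]
wrist_force: [0.5, 0.9, 0.1]
gripper_width: 0.0347
time: 5.05
ee_pos: [0.4794, 0.0114, 0.1645]
tool_rot: [3.107, 0.462, 0.001]
wrist_force: [0.5, 0.3, 0.7]
gripper_width: 0.035
time: 5.55
ee_pos: [0.4794, 0.0122, 0.1641]
tool_rot: [3.107, 0.464, 0.001]
wrist_force: [0.4, 0.7, 0.4]
gripper_width: 0.0008
[3.68135718e+00 2.20272484e-04 1.60305133e+00] [0.47943981 0.01220705 0.16407399]
```

The gripper shut to 0.8 mm, so it missed the bar. I'll look.

Run:
```python
from h import *
c=snap('wrist','w2'); snap('scene','s2'); 
for y in(.054,-.054): print(w2px(c,(.479-y*.295,.0116+y*.955,.1735)))
a=cv2.imread('pics/w2.png'); b=cv2.resize(cv2.imread('pics/s2.png')[110:260,190:390],None,fx=2.56,fy=2.56,interpolation=cv2.INTER_CUBIC)
cv2.imwrite('pics/v6.png',cv2.resize(np.vstack([a[0:230],b]),None,fx=.97,fy=.97))
```

```text
[250.55712827 147.08783715]
[251.44276012 278.37640608]
```

View pics/v6.png

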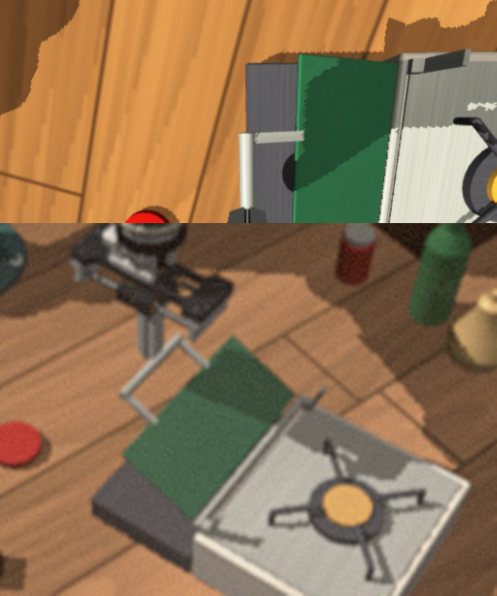

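The fingers shut just above the bar, so it sits about 15–20 mm lower than fitted. I'll reopen, lower 20 mm and close again.

```bash
python3 -m crank '[0,0,0,0,0,0,0,0,0,0,0,0,0,0,0,0,0,0]' 0.26
python3 -m crank '[0,0,0.2,0,0,0,0,0,0.2,0,0,0,0,0,0.1,0,0,0,0,0,0,0,0,0]'
python3 -m crank '[0,0,0,0,0,0,0,0,0,0,0,0,0,0,0,0,0,0,0,0,0,0,0,0,0,0,0,0,0,0]' 1 20
cat >> fit.py <<'E'
w1=load('w1');w2=load('w2')
def pt(p,q):
    x,y,th,g,h=p
    if isinstance(q,str): q=(.075-.165*np.cos(g),h*(1 if q=='L' else -1),.1+.165*np.sin(g))
    c,n=np.cos(th),np.sin(th); return (x+c*q[0]-n*q[1],y+n*q[0]+c*q[1],q[2])
obs+=[(w1,(326,66),'L'),(w1,(322.5,165),'R'),(w2,(254,141),'L')]
r=least_squares(lambda p:np.concatenate([w2px(c,pt(p,q))-px for c,px,q in obs]),[.5,0,.2,.3,.056],loss='soft_l1')
print(r.x);print(r.fun.reshape(-1,2).round(1)[-7:]);x,y,th,g,h=r.x
print('bar',pt(r.x,(.075-.165*np.cos(g),0,.1+.165*np.sin(g))),'hinge',pt(r.x,(.075,0,.1)))
E
python3 fit.py|tail -9; python3 -c "
from h import *
print(sense()['ee_pos'])"
```

```text
time: 5.95
ee_pos: [0.4793, 0.0121, 0.1638]
tool_rot: [3.107, 0.464, -0.0]
wrist_force: [-0.1, -0.2, -0.1]
gripper_width: 0.0209
time: 6.35
ee_pos: [0.4785, 0.0122, 0.1424]
tool_rot: [-3.107, -0.463, 0.004]
wrist_force: [0.2, -0.6, -1.1]
gripper_width: 0.035
time: 6.85
ee_pos: [0.4795, 0.0121, 0.1442]
tool_rot: [3.107, 0.464, 0.001]
wrist_force: [0.5, -0.3, 0.3]
gripper_width: 0.01
[0.5498276  0.03550216 0.29400997 0.45266936 0.05499714]
[[ 0.  -0.6]
 [-2.3 -0.1]
 [ 0.8 -0.2]
 [-0.9  0.1]
 [ 1.3 -2.2]
 [-2.   1.1]
 [-1.2  1.2]]
bar (np.float64(0.4795947753043608), np.float64(0.014236710591985662), np.float64(0.1721656544498535)) hinge (np.float64(0.6216093104865815), np.float64(0.057236595647671085), 0.1)
[0.47952383 0.01208595 0.14419268]
```

```bash
python3 -m crank '[0,0,0,0,0,0,0,0,0,0,0,0,0,0,0,0,0,0]'
python3 -m crank '[0,0,-0.1,0,0,0,0,0,-0.1,0,0,0,0,0,-0.1,0,0,0,0,0,0,0,0,0]'
python3 - <<'E'
from h import *
c=snap('wrist','w3');d=snap('scene','s3')
a=cv2.imread('pics/w3.png'); b=cv2.resize(d['frame'][110:210,230:330,::-1],None,fx=5.12,fy=5.12,interpolation=cv2.INTER_CUBIC)
cv2.imwrite('pics/v7.png',np.hstack([a[:,100:400],b[:384]]))
print(sense()['ee_pos'])
E
```

```text
time: 7.15
ee_pos: [0.4795, 0.0121, 0.1441]
tool_rot: [3.107, 0.463, 0.001]
wrist_force: [-0.2, -1.2, 1.4]
gripper_width: 0.0099
time: 7.55
ee_pos: [0.4797, 0.0122, 0.1562]
tool_rot: [3.107, 0.464, 0.0]
wrist_force: [0.3, -0.1, -0.1]
gripper_width: 0.0009
[0.47884933 0.01206429 0.1558112 ]
```

View pics/v7.png

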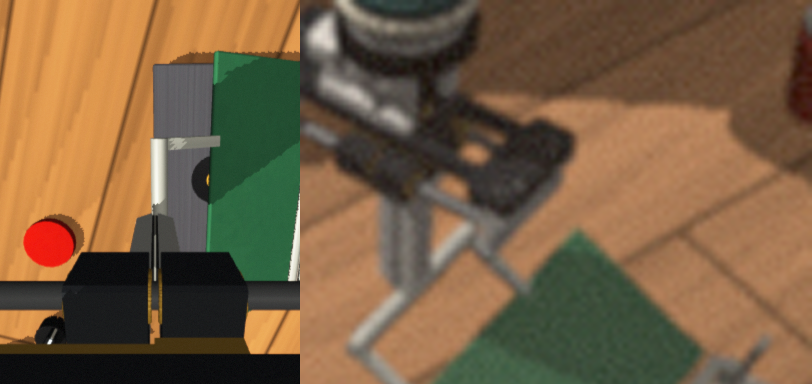

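Run:
```python
from h import *
t=load('t0');s=load('s0');w1=load('w1');w3=load('w3')
for z in(.12,.135,.15,.172):
    print(z,[px2w(c,*p,z)[:2].round(4) for c,p in[(t,(175+183/3.5,95+380/3.5)),(s,(110+435/2.85,140+45/2.85)),(w1,(326,66)),(w3,(258,141)),]], [px2w(c,*p,z)[:2].round(4) for c,p in[(t,(175+292/3.5,95+350/3.5)),(s,(110+368/2.85,140+108/2.85)),(w1,(322.5,165))]])
# tool fingertip projection in scene s3
s3=load('s3'); e=sense()['ee_pos']; print(w2px(s3,e-[0,0,.008]), w2px(s3,e+[0,0,.06]), w2px(w3,e-[0,0,.008]))
```

```text
0.12 [array([0.4704, 0.0697]), array([0.4263, 0.1012]), array([0.4726, 0.0767]), array([0.4688, 0.0656])] [array([ 0.5054, -0.0472]), array([ 0.4576, -0.015 ]), array([ 0.5125, -0.0411])]
0.135 [array([0.4678, 0.0689]), array([0.4375, 0.092 ]), array([0.4699, 0.0732]), array([0.4683, 0.0667])] [array([ 0.5025, -0.0471]), array([ 0.4683, -0.0224]), array([ 0.5082, -0.0397])]
0.15 [array([0.4653, 0.0681]), array([0.4486, 0.0829]), array([0.4671, 0.0697]), array([0.4677, 0.0678])] [array([ 0.4997, -0.0469]), array([ 0.479 , -0.0298]), array([ 0.5038, -0.0384])]
0.172 [array([0.4615, 0.0669]), array([0.465 , 0.0694]), array([0.4631, 0.0645]), array([0.4669, 0.0694])] [array([ 0.4955, -0.0467]), array([ 0.4946, -0.0406]), array([ 0.4974, -0.0365])]
[250.29542225 172.12663991] [250.36694035 156.56246488] [251.0195397  208.93803431]
```

All three cameras agree on a bar height of about 0.172. In the scene view the fingertips look about 30 mm higher than the pose claims. The reach is therefore shorter than stated, and I'll go deeper empirically.

```bash
python3 -m crank '[0,0,0,0,0,0,0,0,0,0,0,0,0,0,0,0,0,0]' 0.26
python3 -m crank '[0.08,0,0,0,0,0,0,0,0.2,0,0,0,0,0,0.2,0,0,0,0,0,0.2,0,0,0,0,0,0.12,0,0,0,0,0,0,0,0,0]'
python3 -m crank '[0,0,0,0,0,0,0,0,0,0,0,0,0,0,0,0,0,0,0,0,0,0,0,0,0,0,0,0,0,0,0,0,0,0,0,0]' 1 20
python3 -m crank '[0,0,-0.1,0,0,0,0,0,-0.1,0,0,0,0,0,-0.1,0,0,0,0,0,0,0,0,0]'
```

```text
time: 7.95
ee_pos: [0.4793, 0.0122, 0.1558]
tool_rot: [-3.107, -0.463, -0.0]
wrist_force: [-0.5, 0.6, -1.0]
gripper_width: 0.0209
time: 8.55
ee_pos: [0.4815, 0.0131, 0.1256]
tool_rot: [-3.107, -0.463, 0.004]
wrist_force: [-1.3, -0.1, 0.1]
gripper_width: 0.0349
time: 9.15
ee_pos: [0.483, 0.0131, 0.1275]
tool_rot: [3.107, 0.464, 0.002]
wrist_force: [1.2, 1.1, 0.6]
gripper_width: 0.0111
time: 9.55
ee_pos: [0.4891, 0.0151, 0.1375]
tool_rot: [-3.105, -0.465, -0.022]
wrist_force: [21.0, 5.0, -14.5]
gripper_width: 0.0111
```

Run:
```python
import numpy as np
g=np.r_[np.arange(.56,1.66,.05),np.arange(1.69,1.86,.03)]
x=165*(np.cos(.455)-np.cos(g));z=165*(np.sin(g)-np.sin(.455))
px=np.r_[0,x];pz=np.r_[12,z]
for a,b,c in zip(g,np.diff(px)/40,-np.diff(pz)/40):print(f'{a:.2f} {b:.2f} {c:.2f}',end='; ')
```

```text
0.56 0.21 -0.08; 0.61 0.11 -0.17; 0.66 0.12 -0.17; 0.71 0.13 -0.16; 0.76 0.14 -0.15; 0.81 0.15 -0.15; 0.86 0.15 -0.14; 0.91 0.16 -0.13; 0.96 0.17 -0.12; 1.01 0.17 -0.11; 1.06 0.18 -0.11; 1.11 0.18 -0.10; 1.16 0.19 -0.09; 1.21 0.19 -0.08; 1.26 0.19 -0.07; 1.31 0.20 -0.06; 1.36 0.20 -0.05; 1.41 0.20 -0.04; 1.46 0.20 -0.03; 1.51 0.21 -0.02; 1.56 0.21 -0.01; 1.61 0.21 0.00; 1.69 0.33 0.03; 1.72 0.12 0.02; 1.75 0.12 0.02; 1.78 0.12 0.02; 1.81 0.12 0.03; 1.84 0.12 0.03;
```

```bash
python3 -m crank '[0.21,0,-0.08,0,0,0,0.11,0,-0.17,0,0,0,0.12,0,-0.17,0,0,0,0.13,0,-0.16,0,0,0,0.14,0,-0.15,0,0,0,0.15,0,-0.15,0,0,0,0.15,0,-0.14,0,0,0,0.16,0,-0.13,0,0,0,0,0,0,0,0,0]'
python3 -c "
from h import *
s=sense();r=R.from_rotvec(s['tool_rot']).as_matrix()
print(s['ee_pos'],r.T@s['wrist_force'])"
```

```text
time: 10.45
ee_pos: [0.5283, 0.0275, 0.1846]
tool_rot: [-3.106, -0.464, -0.001]
wrist_force: [6.2, 1.8, -9.8]
gripper_width: 0.0114
[0.528252   0.02750359 0.18462582] [6.43014919 0.11170274 9.76064003]
```

```bash
python3 -m crank '[0.17,0,-0.12,0,0,0,0.17,0,-0.11,0,0,0,0.18,0,-0.11,0,0,0,0.18,0,-0.1,0,0,0,0.19,0,-0.09,0,0,0,0.19,0,-0.08,0,0,0,0.19,0,-0.07,0,0,0,0.2,0,-0.06,0,0,0,0,0,0,0,0,0]'
python3 -m crank '[0.2,0,-0.05,0,0,0,0.2,0,-0.04,0,0,0,0.2,0,-0.03,0,0,0,0.21,0,-0.02,0,0,0,0.21,0,-0.01,0,0,0,0.21,0,0,0,0,0,0,0,0,0,0,0]'
python3 -c "
from h import *
s=sense();r=R.from_rotvec(s['tool_rot']).as_matrix()
print(s['ee_pos'],r.T@s['wrist_force'],r.T@(s['ee_pos']-np.array([.483,.0131,.1275])))"
```

```text
time: 11.35
ee_pos: [0.5842, 0.0451, 0.2145]
tool_rot: [-3.105, -0.465, 0.0]
wrist_force: [2.0, 6.0, -14.9]
gripper_width: 0.0114
time: 12.05
ee_pos: [0.6303, 0.0597, 0.2208]
tool_rot: [-3.105, -0.465, 0.003]
wrist_force: [-0.7, 6.1, -12.2]
gripper_width: 0.0115
[0.63032012 0.05967975 0.22075649] [ 1.1424694  -5.98726669 12.2461475 ] [ 0.15433806 -0.00156497 -0.09352528]
```

```bash
python3 -m crank '[0.12,0,0.01,0,0,0,0.12,0,0.01,0,0,0,0.12,0,0.02,0,0,0,0.12,0,0.02,0,0,0,0.12,0,0.02,0,0,0,0.12,0,0.03,0,0,0,0.12,0,0.03,0,0,0,0.12,0,0.03,0,0,0,0,0,0,0,0,0]'
python3 -m crank '[0.08,0,0.03,0,0,0,0.08,0,0.03,0,0,0,0.06,0,0.02,0,0,0,0,0,0,0,0,0,0,0,0,0,0,0]'
python3 -c "
from h import *
s=sense();r=R.from_rotvec(s['tool_rot']).as_matrix()
print(s['ee_pos'],r.T@s['wrist_force'],r.T@(s['ee_pos']-np.array([.483,.0131,.1275])))"
```

```text
time: 12.95
ee_pos: [0.665, 0.0707, 0.2158]
tool_rot: [-3.105, -0.465, 0.007]
wrist_force: [-7.7, 4.1, -6.9]
gripper_width: 0.0114
time: 13.45
ee_pos: [0.6647, 0.0706, 0.2157]
tool_rot: [3.107, 0.462, -0.034]
wrist_force: [-30.9, -1.3, 5.0]
gripper_width: 0.011
[0.66474041 0.07059401 0.2157216 ] [-30.0206986   -7.75831784  -4.32696878] [ 0.18868561 -0.00237897 -0.09225111]
```

It is on the stop: 30 N reaction and no further motion. I'll relieve the push, release, and retreat upward, then check the guard and look at the knob and spindle.

```bash
python3 -m crank '[-0.08,0,0,0,0,0,-0.07,0,0,0,0,0,0,0,0,0,0,0]'
python3 -m crank '[0,0,0,0,0,0,0,0,0,0,0,0,0,0,0,0,0,0,0,0,0,0,0,0]' 0.3
python3 -m crank '[0,0,-0.3,0,0,0,0,0,-0.5,0,0,0,0,0,-0.6,0,0,0,0,0,-0.6,0,0,0,-0.3,0,0,0,0,0,-0.6,0,0,0,0,0,-0.9,0,0,0,0,0,-0.9,0,0,0,0,0,-0.9,0,0,0,0,0]'
python3 -m crank '[-0.9,0,0,0,0,0,-0.6,0,0,0,0,0,0,0,0,0,0,0,0,0,0,0,0,0]'
python3 - <<'E'
from h import *
c=snap('wrist','w4');snap('top','t4');print(c['s']['ee_pos'])
def P(q,x=.5498,y=.0355,th=.294):
    a,n=np.cos(th),np.sin(th);return (x+a*q[0]-n*q[1],y+n*q[0]+a*q[1],q[2])
for q in[(0,0,.057),(0,0,.073),(-.075,.13,.045),(-.075,-.13,.045)]:print(w2px(c,P(q)))
a=cv2.imread('pics/w4.png'); b=cv2.resize(cv2.imread('pics/t4.png')[100:220,180:330],None,fx=2.5,fy=2.5,interpolation=cv2.INTER_CUBIC)
cv2.imwrite('pics/v8.png',np.hstack([a[:300,:420],b]))
E
```

```text
time: 13.75
ee_pos: [0.6651, 0.0706, 0.2157]
tool_rot: [-3.106, -0.464, 0.01]
wrist_force: [-16.7, 2.8, 0.4]
gripper_width: 0.0113
time: 14.15
ee_pos: [0.6715, 0.0694, 0.214]
tool_rot: [3.105, 0.462, 0.009]
wrist_force: [-0.1, 0.3, 0.7]
gripper_width: 0.0329
time: 15.05
ee_pos: [0.5313, 0.0275, 0.292]
tool_rot: [3.106, 0.463, 0.003]
wrist_force: [-0.4, -0.0, -0.5]
gripper_width: 0.0331
time: 15.45
ee_pos: [0.4754, 0.0105, 0.2922]
tool_rot: [3.106, 0.462, 0.005]
wrist_force: [-0.0, 0.4, 0.2]
gripper_width: 0.0334
[0.47538218 0.01048403 0.29220298]
[300.30506551 162.78031483]
[301.98370363 164.39923394]
[254.99438422  79.34484934]
[254.69883403 232.67973871]
```

View pics/v8.png

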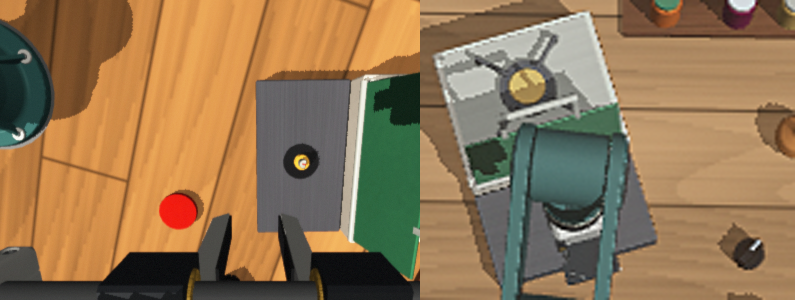

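The guard is open and the spindle is at wrist px (302,161), within 3 px of prediction. Next I'll take close pictures of the spindle and the knob.

```bash
python3 -m crank '[0.5,0,0.4,0,0,0,0.5,0,0.4,0,0,0,0.5,0,0.4,0,0,0,0.46,0,0.4,0,0,0,0,0,0.4,0,0,0,0,0,0,0,0,0,0,0,0,0,0,0]' -1
python3 -c "
from h import *
c=snap('wrist','w5')"
python3 -m crank '[-0.4,0.84,0,0,0,0,-0.4,0.84,0,0,0,0,-0.4,0.84,0,0,0,0,-0.4,0.84,0,0,0,0,-0.4,0.84,0,0,0,0,-0.4,0.84,0,0,0,0,-0.4,0.84,0,0,0,0,-0.46,0.85,0,0,0,0,0,0,0.6,0,0,0,0,0,0.4,0,0,0]'
python3 -m crank '[0,0,0,0,0,0,0,0,0,0,0,0,0,0,0,0,0,0]'
python3 - <<'E'
from h import *
c=load('w5');d=snap('wrist','w6')
out=[]
for n,q,x in [('w5',c,(.5498,.0355,.073)),('w6',d,(.504,-.26,.043))]:
    u,v=w2px(q,x); u0,v0=int(u)-40,int(v)-40; print(n,u,v,u0,v0,q['s']['ee_pos'])
    out.append(cv2.resize(cv2.imread(f'pics/{n}.png')[v0:v0+80,u0:u0+80],(400,400),interpolation=cv2.INTER_CUBIC))
cv2.imwrite('pics/v9.png',np.hstack(out))
E
```

```text
time: 16.25
ee_pos: [0.5501, 0.0338, 0.2101]
tool_rot: [-3.107, -0.464, 0.002]
wrist_force: [-0.5, 0.3, 1.0]
gripper_width: 0.0855
time: 17.3
ee_pos: [0.5036, -0.2639, 0.1716]
tool_rot: [3.106, 0.459, 0.003]
wrist_force: [-0.1, 0.6, 0.1]
gripper_width: 0.0938
time: 17.6
ee_pos: [0.5045, -0.2622, 0.1728]
tool_rot: [3.105, 0.464, 0.004]
wrist_force: [0.6, 0.4, -0.4]
gripper_width: 0.0937
w5 253.165607728169 175.62127094571088 213 135 [0.55011515 0.03384827 0.21008803]
w6 252.76388265199995 176.03692427640928 212 136 [ 0.50446168 -0.26219791  0.17284783]
```

View pics/v9.png

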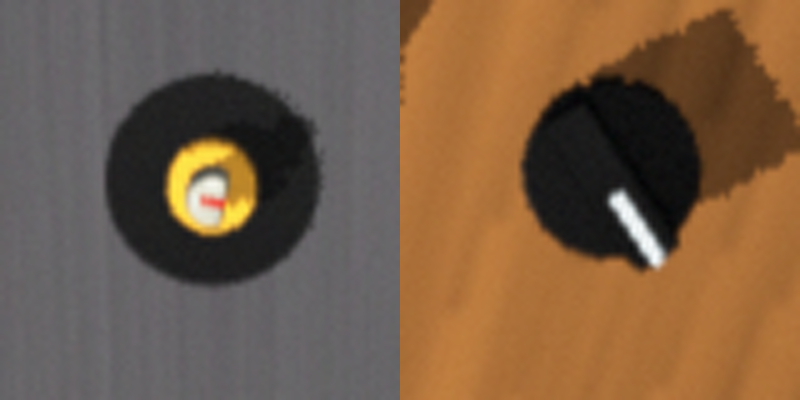

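The left crop shows the spindle D-shaft with the red mark pointing right and slightly down; I'll refine that later. The right crop shows the knob, with its white pointer running from (618,195) to (658,262), down-right. I'll compute the moves.

Run:
```python
from h import *
d=load('w6');c=load('w5')
f=lambda u,v:(212+(u-400)/5,136+v/5)
k=px2w(d,*f(612,167),.023);p1=px2w(d,*f(618,195),.043);p2=px2w(d,*f(658,262),.043)
M=R.from_rotvec(d['s']['tool_rot']).as_matrix()
print(k,'tip/ptr',p1,p2,'tool ang',np.degrees(np.arctan2(*(M.T@(p2-p1))[[1,0]])),'world',np.degrees(np.arctan2(*(p2-p1)[[1,0]])))
e1=px2w(d,*f(585,95),.043);e2=px2w(d,*f(675,235),.043);print('edge ang',np.degrees(np.arctan2(*(M.T@(e2-e1))[[1,0]])))
print('axis vs ptr line dist',np.linalg.norm((p2-k)[:2]))
print(px2w(c,213+212/5,135+187/5,.057), todelta((k[0],k[1],.1)))
print('j',sense()['joints'])
```

```text
[ 0.50462869 -0.2547974   0.023     ] tip/ptr [ 0.50705665 -0.25765891  0.043     ] [ 0.52208219 -0.27148919  0.043     ] tool ang 59.62610833196683 world -42.62804706593927
edge ang 57.50375508452847
axis vs ptr line dist 0.024150371793023272
[0.55228095 0.03741372 0.057     ] [ 0.05323407 -0.17942332  1.81872943]
j [-5.78923493e-01  1.26533019e-01  1.33700085e+00 -3.71523998e-05
  1.67455001e+00 -8.75666839e-01]
```

```bash
python3 -m crank '[0.05,-0.18,0,0,0,-1,0,0,0,0,0,-1,0,0,0,0,0,-1,0,0,0,0,0,-1,0,0,0,0,0,-1,0,0,0,0,0,-1,0,0,0.4,0,0,-0.26,0,0,0.6,0,0,0,0,0,0.6,0,0,0,0,0,0.6,0,0,0]' 0.36
python3 -m crank '[0,0,0.4,0,0,0,0,0,0.2,0,0,0,0,0,0,0,0,0,0,0,0,0,0,0]'
python3 - <<'E'
from h import *
c=snap('wrist','w7');s=c['s'];print(s['ee_pos'])
cv2.imwrite('pics/v10.png',cv2.resize(cv2.imread('pics/w7.png')[120:300,140:370],None,fx=3,fy=3,interpolation=cv2.INTER_CUBIC))
E
```

```text
time: 18.65
ee_pos: [0.5043, -0.2546, 0.0834]
tool_rot: [2.864, 1.284, 0.002]
wrist_force: [0.9, -0.4, -0.1]
gripper_width: 0.0301
time: 19.05
ee_pos: [0.5042, -0.2549, 0.0601]
tool_rot: [2.865, 1.284, 0.002]
wrist_force: [0.5, 0.3, 1.0]
gripper_width: 0.0304
[ 0.50422126 -0.25485951  0.0600941 ]
```

View pics/v10.png

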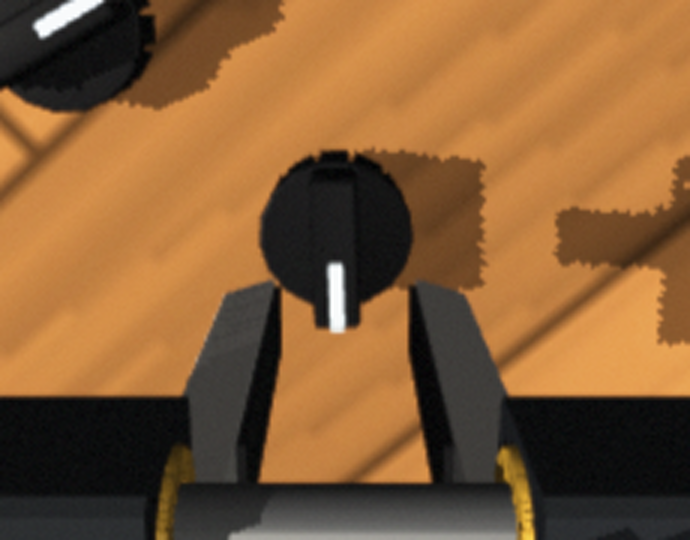

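Aligned: the ridge at col ~336 is upright between the fingers, and the second knob at upper left is clear of them. I'll descend gently.

```bash
python3 -m crank '[-0.04,0,0.4,0,0,0,0,0,0.4,0,0,0,0,0,0.4,0,0,0,0,0,0.1,0,0,0,0,0,0,0,0,0,0,0,0,0,0,0]'
python3 -m crank '[0,0,0.1,0,0,0,0,0,0,0,0,0]'
python3 -m crank '[0,0,0.1,0,0,0,0,0,0,0,0,0]'
python3 -m crank '[0,0,0.1,0,0,0,0,0,0,0,0,0]'
python3 -m crank '[0,0,0.05,0,0,0,0,0,0,0,0,0]'
```

```text
time: 19.7
ee_pos: [0.5032, -0.2562, 0.0081]
tool_rot: [2.865, 1.284, 0.002]
wrist_force: [0.7, 0.4, 0.1]
gripper_width: 0.03
time: 19.9
ee_pos: [0.5025, -0.2558, 0.003]
tool_rot: [2.866, 1.284, 0.0]
wrist_force: [-0.2, 0.2, 0.4]
gripper_width: 0.03
time: 20.1
ee_pos: [0.502, -0.2555, -0.0018]
tool_rot: [-2.866, -1.284, 0.001]
wrist_force: [0.9, -0.3, -0.3]
gripper_width: 0.0302
time: 20.3
ee_pos: [0.5027, -0.2559, -0.0047]
tool_rot: [2.866, 1.284, 0.001]
wrist_force: [-0.6, 1.0, 3.0]
gripper_width: 0.0303
time: 20.5
ee_pos: [0.5028, -0.256, -0.0048]
tool_rot: [2.866, 1.284, 0.001]
wrist_force: [-3.3, 2.7, 12.0]
gripper_width: 0.0303
```

The tips touched the skirt top at TCP z −0.0047, so they stand 28 mm behind the TCP. I'll rise 1–2 mm and grip.

```bash
python3 -m crank '[0,0,-0.11,0,0,0,0,0,0,0,0,0]'
python3 -m crank '[0,0,0,0,0,0,0,0,0,0,0,0,0,0,0,0,0,0,0,0,0,0,0,0,0,0,0,0,0,0]' 1 40
python3 -c "
from h import *
print(sense()['ee_pos'],R.from_rotvec(sense()['tool_rot']).as_matrix().round(3))"
python3 -m crank '[0,0,-0.5,0,0,0,0,0,-0.5,0,0,0,0,0,-0.8,0,0,0,0,0,-0.8,0,0,0,0,0,0,0,0,0]'
```

```text
time: 20.7
ee_pos: [0.5027, -0.2559, -0.0025]
tool_rot: [2.866, 1.284, 0.001]
wrist_force: [0.1, -1.0, 0.2]
gripper_width: 0.03
time: 21.2
ee_pos: [0.5021, -0.2555, -0.0033]
tool_rot: [-2.867, -1.284, 0.001]
wrist_force: [0.1, -0.4, -0.2]
gripper_width: 0.0136
[ 0.50211407 -0.25554741 -0.00327675] [[ 0.666  0.746 -0.   ]
 [ 0.746 -0.666  0.   ]
 [-0.    -0.001 -1.   ]]
time: 21.7
ee_pos: [0.5054, -0.2576, 0.1069]
tool_rot: [2.859, 1.281, 0.009]
wrist_force: [-0.2, -0.5, -0.6]
gripper_width: 0.0136
```

```bash
python3 -m crank '[0,0,-0.3,0,0,1,0,0,-0.3,0,0,1,0,0,-0.3,0,0,1,0,0,-0.3,0,0,1,0,0,-0.3,0,0,1,0,0,0,0,0,1,0,0,0,0,0,0.26,0,0,0,0,0,0]'
python3 -m crank '[0.36,-0.65,0,0,0,0,0.36,-0.65,0,0,0,0,0.36,-0.65,0,0,0,0,0.36,-0.65,0,0,0,0,0.36,-0.65,0,0,0,0,0.36,-0.65,0,0,0,0,0.36,-0.65,0,0,0,0,0.35,-0.64,0,0,0,0,0,0,0,0,0,0]'
python3 -m crank '[0,0,0.5,0,0,0,0,0,0.5,0,0,0,0,0,0.5,0,0,0,0,0,0.4,0,0,0,0,0,0,0,0,0,0,0,0,0,0,0]'
python3 - <<'E'
from h import *
c=snap('wrist','w8');s=c['s'];print(s['ee_pos'],R.from_rotvec(s['tool_rot']).as_matrix().round(3))
print(w2px(c,(.551,.0365,.073)),w2px(c,(.551,.0365,.057)))
u,v=w2px(c,(.551,.0365,.065)).astype(int)
a=cv2.imread('pics/w8.png')
A=cv2.resize(a[v-24:v+24,u-24:u+24],(480,480),interpolation=cv2.INTER_CUBIC);B=cv2.resize(a[130:290,190:320],None,fx=3,fy=3)[:480]
print(u-24,v-24)
cv2.imwrite('pics/v11.png',np.hstack([A,B[:,:320]]))
E
```

```text
time: 22.5
ee_pos: [0.5018, -0.2553, 0.1596]
tool_rot: [-3.105, -0.465, 0.003]
wrist_force: [-0.7, 0.7, -1.2]
gripper_width: 0.0137
time: 23.4
ee_pos: [0.5514, -0.0203, 0.16]
tool_rot: [-3.104, -0.472, 0.002]
wrist_force: [0.3, -0.3, 0.1]
gripper_width: 0.014
time: 24.0
ee_pos: [0.5511, -0.0242, 0.0847]
tool_rot: [3.107, 0.463, -0.002]
wrist_force: [0.1, -0.2, 0.3]
gripper_width: 0.0137
[ 0.55109368 -0.02424255  0.0846607 ] [[ 0.957  0.292 -0.001]
 [ 0.292 -0.957 -0.   ]
 [-0.001 -0.    -1.   ]]
[274.00249199 138.53275679] [272.7162515  137.16867821]
249 113
```

View pics/v11.png

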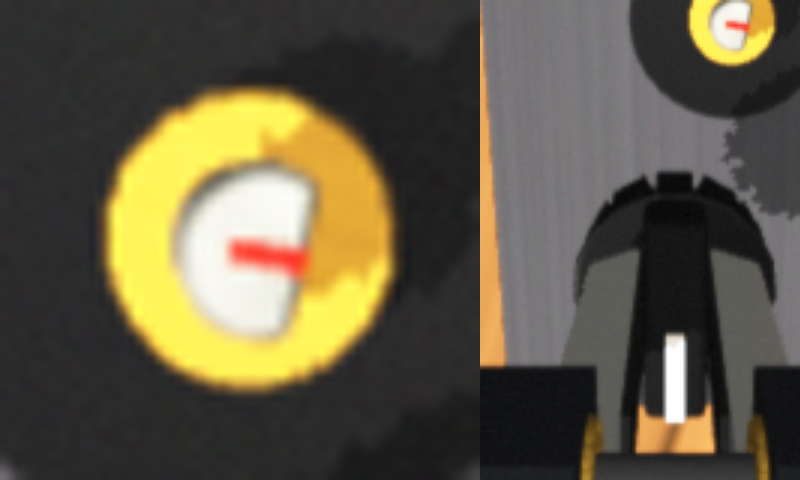

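The collar circle centre is at crop (250,239), i.e. px (274.0,136.9). The flat runs from (316,178) to (285,335) and the red mark from (230,250) to (305,262). The held knob's pointer is vertical, along tool +y. I'll compute the rotation and offsets.

Run:
```python
from h import *
c=load('w8');s=c['s'];M=R.from_rotvec(s['tool_rot']).as_matrix()
f=lambda u,v:(249+u/10,113+v/10)
cc=px2w(c,*f(250,239),.057)
a,b=[px2w(c,*f(*p),.0725) for p in[(316,178),(285,335)]]; r1,r2=[px2w(c,*f(*p),.073) for p in[(230,250),(305,262)]]
t=M.T@(b-a); n=np.degrees(np.arctan2(-t[0],t[1])); t2=M.T@(r2-r1)
print('collar',cc,'flat normal tool ang',n,'red',np.degrees(np.arctan2(t2[1],t2[0])))
g=lambda u,v:(190+(u-480)/3,130+v/3)
z=s['ee_pos'][2]+.0463
for p in[(675,205),(675,415),(675,335),(676,420)]: print('ridge tool xy',(M.T@(px2w(c,*g(*p),z)-s['ee_pos']))[:2]*1000)
for p in[(575,265),(775,265),(675,197)]: print('skirt top tool xy',(M.T@(px2w(c,*g(*p),z-.02)-s['ee_pos']))[:2]*1000)
print('delta units',todelta((cc[0],cc[1],.085)))
```

```text
collar [0.55197915 0.03703502 0.057     ] flat normal tool ang 10.042890752625894 red 8.919758939490233
ridge tool xy [  2.40336128 -25.74391984]
ridge tool xy [ 2.43239674 22.89348218]
ridge tool xy [2.42084389 3.54125627]
ridge tool xy [ 2.65553626 24.13903496]
skirt top tool xy [-21.2628056   -4.89784649]
skirt top tool xy [26.16595087 -4.92348199]
skirt top tool xy [  2.44465114 -21.68991335]
delta units [ 0.45067359 -1.46362685  0.01554326]
```

```bash
python3 -m crank '[0,0,-0.25,0,0,-1,0,0,-0.25,0,0,-1,0,0,0,0,0,-1,0,0,0,0,0,-1,0,0,0,0,0,-1,0,0,0,0,0,-1,0,0,0,0,0,-1,0,0,0,0,0,-1,0,0,0,0,0,-1]'
python3 -m crank '[0,0,0,0,0,-1,0,0,0,0,0,-1,0,0,0,0,0,-1,0,0,0,0,0,-1,0,0,0,0,0,-1,0,0,0,0,0,-1,0,0,0,0,0,-1,0,0,0,0,0,0,0,0,0,0,0,0]'
python3 -c "
from h import *
s=sense();M=R.from_rotvec(s['tool_rot']).as_matrix();print(M.round(3),s['joints'].round(2),s['ee_pos'],'toolY yaw',np.degrees(np.arctan2(M[1,1],M[0,1])),todelta((.5493,.0362,.075)))"
```

```text
time: 24.95
ee_pos: [0.5524, -0.024, 0.1068]
tool_rot: [2.688, 1.621, 0.003]
wrist_force: [-0.6, 0.3, -0.7]
gripper_width: 0.0135
time: 25.85
ee_pos: [0.5521, -0.0238, 0.1062]
tool_rot: [2.083, 2.349, 0.002]
wrist_force: [-0.5, 0.0, -0.6]
gripper_width: 0.0139
[[-0.12   0.993  0.002]
 [ 0.993  0.12  -0.   ]
 [-0.001  0.002 -1.   ]] [-0.15  0.12  1.48 -0.    1.54 -1.84] [ 0.55211923 -0.0238457   0.10618433] toolY yaw 6.8664862029635305 [1.49930025 0.10804185 0.77885243]
```

```bash
python3 -m crank '[0.4,0.03,0,0,0,0,0.4,0.03,0,0,0,0,0.4,0.03,0,0,0,0,0.3,0.02,0,0,0,0,0,0,0.3,0,0,0,0,0,0.3,0,0,0,0,0,0.15,0,0,0,0,0,0,0,0,0,0,0,0,0,0,0]'
python3 -c "
from h import *
print(todelta((.5493,.0362,.0537)))"
python3 -m crank '[0,0,0.1,0,0,0,0,0,0,0,0,0]'
python3 -m crank '[0,0,0.1,0,0,0,0,0,0,0,0,0]'
```

```text
time: 26.75
ee_pos: [0.5484, 0.036, 0.0745]
tool_rot: [-2.083, -2.351, 0.001]
wrist_force: [-0.0, -0.5, -0.7]
gripper_width: 0.0136
[0.0031098  0.02369812 0.52098662]
time: 26.95
ee_pos: [0.5486, 0.0362, 0.0709]
tool_rot: [-2.083, -2.352, 0.0]
wrist_force: [0.4, -1.0, -0.7]
gripper_width: 0.0138
time: 27.15
ee_pos: [0.5483, 0.0364, 0.0666]
tool_rot: [-2.082, -2.352, 0.001]
wrist_force: [-0.4, 1.2, -0.2]
gripper_width: 0.0135
```

```bash
for i in 1 2 3; do python3 -m crank '[0,0,0.1,0,0,0,0,0,0,0,0,0]'|grep -v rot; done
```

```text
time: 27.35
ee_pos: [0.5482, 0.0365, 0.0624]
wrist_force: [-0.2, 0.7, -0.5]
gripper_width: 0.0138
time: 27.55
ee_pos: [0.5482, 0.0365, 0.0584]
wrist_force: [-0.4, 0.2, -0.4]
gripper_width: 0.0137
time: 27.75
ee_pos: [0.5482, 0.0365, 0.0544]
wrist_force: [0.3, -0.4, 0.0]
gripper_width: 0.0136
```

It slid on freely, and home is at TCP z ≈0.0537. Now I'll press against the spring.

```bash
for i in 1 2 3 4 5; do python3 -m crank '[0,0,0.05,0,0,0,0,0,0,0,0,0,0,0,0,0,0,0]'|grep -v rot; done
```

```text
time: 28.05
ee_pos: [0.5489, 0.0365, 0.0534]
wrist_force: [-0.3, 0.2, -0.4]
gripper_width: 0.0138
time: 28.35
ee_pos: [0.5489, 0.0365, 0.052]
wrist_force: [-1.9, 0.2, 5.1]
gripper_width: 0.0137
time: 28.65
ee_pos: [0.549, 0.0365, 0.0504]
wrist_force: [-2.0, -0.1, 6.3]
gripper_width: 0.0137
time: 28.95
ee_pos: [0.549, 0.0365, 0.0488]
wrist_force: [-2.5, -0.0, 8.1]
gripper_width: 0.0136
time: 29.25
ee_pos: [0.549, 0.0365, 0.0473]
wrist_force: [-3.5, -0.3, 9.7]
gripper_width: 0.0139
```

```bash
for i in 1 2 3; do python3 -m crank '[0,0,0.05,0,0,0,0,0,0,0,0,0,0,0,0,0,0,0]'|grep -v rot; done
python3 -m crank '[0,0,0,0,0,0,0,0,0,0,0,0,0,0,0,0,0,0]'
python3 - <<'E'
from h import *
snap('scene','s9');snap('top','t9');snap('wrist','w9')
a=cv2.imread('pics/s9.png')[90:290,200:390];w=cv2.imread('pics/w9.png')[60:310,120:400]
cv2.imwrite('pics/v12.png',np.hstack([cv2.resize(a,(380,400),interpolation=cv2.INTER_CUBIC),cv2.resize(w,(420,400))]))
E
```

```text
time: 29.55
ee_pos: [0.5492, 0.0365, 0.0472]
wrist_force: [-6.2, -0.8, 16.9]
gripper_width: 0.0136
time: 29.85
ee_pos: [0.5494, 0.0365, 0.0471]
wrist_force: [-8.9, -0.4, 23.5]
gripper_width: 0.0136
time: 30.15
ee_pos: [0.5495, 0.0365, 0.047]
wrist_force: [-12.1, -0.7, 31.2]
gripper_width: 0.0137
time: 30.45
ee_pos: [0.5495, 0.0365, 0.0469]
tool_rot: [2.08, 2.35, 0.004]
wrist_force: [-12.9, 0.3, 30.0]
gripper_width: 0.0136
```

View pics/v12.png

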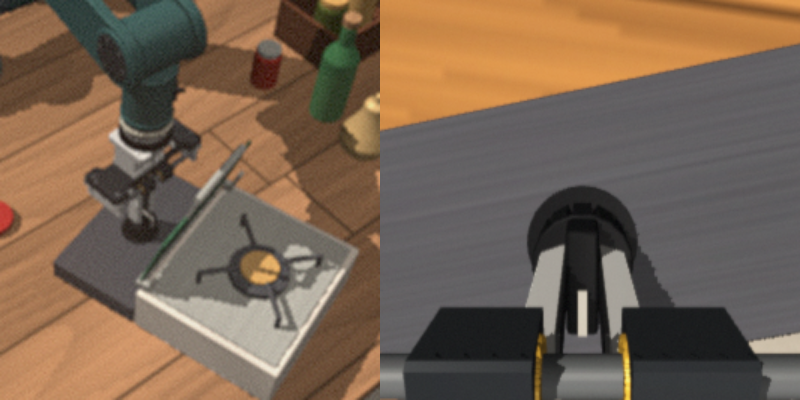

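The knob is home and at the hard stop with 30 N. I'll check the guard angle numerically by projecting its corners into that view.

Run:
```python
from h import *
s=load('s9')
def P(q,x=.5498,y=.0355,th=.294):
    a,n=np.cos(th),np.sin(th);return (x+a*q[0]-n*q[1],y+n*q[0]+a*q[1],q[2])
for g in(1.6,1.75,1.85):
    print(g,[((w2px(s,P((.075-r*np.cos(g),yy,.1+r*np.sin(g))))-[200,90])*2).round() for r,yy in[(.12,.1175),(.12,-.1175),(.165,.055),(.165,-.055)]])
```

```text
1.6 [array([234., 129.]), array([142., 232.]), array([216., 133.]), array([172., 182.])]
1.75 [array([244., 135.]), array([154., 240.]), array([231., 142.]), array([187., 191.])]
1.85 [array([251., 140.]), array([161., 245.]), array([240., 149.]), array([197., 199.])]
```

The visible guard corner is at about (248,143), which matches 1.85 rad, predicted at (251,140). I'm handing in with the knob held.

```bash
python3 -c "
from cell import hand_in,sense
s=sense();print(s['time'],s['wrist_force'],s['gripper_width']);print(hand_in())"
```

```text
30.6 [-12.23084873   0.31649479  30.86459289] 0.013471266920575396
the job is handed in; nothing more can be done
None
```

The guard is open on its stop, and the knob is home on the spindle and held fully pressed in. I handed the job in at 30.6 s and have no verdict back.

- **Guard:** I pinched the bar and swung it back slowly until it pushed back with 30 N and stopped moving. In the last scene picture its corner lies within about 4 px of where 1.85 rad predicts.
- **Knob:** I took the farthest of the three look-alikes and turned it to the spindle's flat. It slid down over the shaft with no resistance. The force then rose from 5 to about 10 N as the spring took up, and the hard stop followed.
- **At hand-in:** the fingers were still gripping the ridge (13.5 mm opening, grip set at 40 N), pushing down with about 31 N. A sideways force of about 12 N also built up against the stop.

**What disagreed:**
- The fingertips sit about 28 mm behind the reported TCP, not 8 mm ahead of it. That made the first two pinches of the bar miss, without moving the guard visibly.
- The wrist camera reads about 2.4 mm off along the jaw direction, which I corrected for.

I did not measure the bystanders again at the end. No unexpected contact forces showed during the moves.

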